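# Restart the dust extractor at its control box

## Task

Restart the dust extractor with closed fingers: first push the round breaker button on the grey control box fully in (it stays in), then press the outer edge of the raised half of the power strip's rocker switch so that it flips over to on, and last press the long start bar on the control box fully down and keep it down: the program finishes while the fingertips still hold it down. Do not press the square stop key, keep to this order, and do not lift or push about the power strip or any of the tools and boxes lying round the work.

Things in the scene. Friction and masses are not known exactly. Their poses are not given: they have to be found in the camera images.
- control_box: Grey flat-topped control box screwed to the bench, 110 (its x) x 266 (its y) x 45 mm high; origin at the centre of its underside, z up. On its top stand three button units in a row along its y, at -85, 0 and +85 mm; which unit stands in which place varies.
- start_unit: Aluminium plate 74 x 56 x 4 mm on the box top, turned like the box, that carries the long start bar; origin at the centre of its underside, on the box top 45 mm above the bench.
- breaker_top (a point): Centre of the top face of the round black breaker button (diameter 24 mm), z up. Fully out, the top is 61 mm above the bench (12 mm above its plate); fully in, 53 mm. The point moves with the button.
- start_bar_top (a point): Centre of the top face of the long black start bar, 54 mm (along the point's x, the box's x) x 24 mm; z up. 61 mm above the bench when released, 54 mm fully down. The point moves with the bar.
- square_key_top (a point): Centre of the top face of the square black stop key, 28 x 28 mm, 59 mm above the bench when released. Must not be pressed.
- breaker (a joint): Push-in travel of the round breaker button, m: about 0 (up to 0.0015) at the start, 0.008 fully in. It needs about 4 N, has no spring and stays where it is left.
- start_bar (a joint): Press travel of the start bar, m: 0 released, 0.007 fully down. A spring returns it: 1.5 N to start, 5 N fully down.
- square_key (a joint): Press travel of the square stop key, m: 0 released, 0.006 fully down (spring, 1.5 to 5 N).
- strip: Loose cream-coloured power strip, about 0.3 to 0.45 kg, 51 (its x) x 245 (its y) mm, its flat top 34 mm above the bench; origin on its underside near the middle, z up, y along its length. Its rocker switch lies near its -y end, 72 mm from the origin.
- switch_press (a point): Fixed point on the strip at the outer edge of the rocker's raised half (when off): 39 mm above the bench, 11.5 mm from the rocker's middle towards the strip's -x; axes like the strip's. The rocker is 24 mm (strip's x) x 12 mm. Press down with the fingertips centred here or a few mm further towards -x, so that they stay off the other half; this edge then sinks about 4 mm.
- switch_other (a point): Fixed point on the strip at the outer edge of the rocker's other half, which is low when switched off; axes like the strip's.
- strip_switch (a joint): Angle of the rocker, rad: about 0 (up to 0.02) off, as at the start, 0.349 fully on. 2 to 4 N of fingertip push moves it; no spring, it stays where it is left.
- screwdriver_center (a point): Centre of the loose cross screwdriver with a yellow handle, 32 x 186 x 28 mm, lying on the bench; bystander.
- spanner_center (a point): Centre of the loose steel spanner, 38 x 204 x 10 mm, lying on the bench; bystander.
- masking_tape_center (a point): Centre of the loose roll of masking tape, 98 mm across, 25 mm high; bystander.
- screw_box_center (a point): Centre of the loose carton of screws, 76 x 98 x 34 mm; bystander.

How it is judged:
On the way, in this order (a step that is already met when the one before it is completed fails the run):
1. the round breaker button is pushed in (value of joint breaker above 0.006 m), for 0.1 s.
2. the power strip's rocker is flipped to on (value of joint strip_switch above 0.24 rad), for 0.1 s.
3. the start bar is pressed down (value of joint start_bar above 0.0045 m), for 0.2 s.
At the end, for the whole second after the job is handed in: The breaker button is in by more than 6 of its 8 mm, the rocker is past 0.24 of its 0.349 rad, the start bar is held more than 4.5 of its 7 mm down by the fingers with more than 1 N, the square key is out (less than 1.5 mm down), and the power strip lies on the bench (less than 10 mm up) (value of joint breaker above 0.006 m and value of joint strip_switch above 0.24 rad and value of joint start_bar above 0.0045 m and value of joint square_key below 0.0015 m and contact force between the fingers and start_unit above 1 N and height (world z) of strip below 0.01 m); the arm keeps its last pose, push and grip.
It fails at once if the square stop key is pressed (more than 2.5 mm) (value of joint square_key above 0.0025 m).
It fails at once if the power strip is switched on (past 0.12 rad) before the breaker button is in (6 mm) (value of joint strip_switch above 0.12 rad and value of joint breaker below 0.006 m).
It fails at once if the start bar is pressed (more than 2.5 mm) before the power strip is on (0.24 rad) (value of joint start_bar above 0.0025 m and value of joint strip_switch below 0.24 rad).
It fails at once if the power strip is lifted (10 mm) or pushed about (25 mm) (height (world z) of strip above 0.01 m or distance of strip from where it was at the start of the episode above 0.025 m).
It fails at once if a tool or box lying round the work is moved (20 mm) (distance of any of screwdriver_center, spanner_center, masking_tape_center, screw_box_center from where it was at the start of the episode above 0.02 m).
It also fails if it takes over 45 s, if anything falls off the work surface, if the arm or the gripper's body presses on something with over 40 N, if the wrist force passes 120 N, or if a joint passes its speed limit or range.

## Robot

A 7-joint arm with a two-finger parallel gripper is mounted at the origin on a cart in front of the work surface, level with it; the furniture and walls round the work are solid. World frame = base frame: x ahead of the robot, y to its left, z up, the work surface at z = 0. Lengths are in m, angles in rad, forces in N, time in s.
With the tool pointing down it reaches from about 0.4 to 0.875 m from the base axis. Payload 19.3 kg.
Tool frame: the origin (TCP) lies on the centre line of the jaws, within the pads' length; the fingertips stand 19 mm ahead of it and the grasp point (between the pads) is the TCP; z points along the fingers, y is the line along which they close (so a half turn about z gives the same grasp; the last joint's range is limited). The gripper opens to 85 mm and grips with 20 to 120 N. Pads are 22 mm wide; open, the fingers measure 114 mm over their backs; the gripper's body (76 mm by 85 mm) begins 54 mm behind the grasp point. The pads swing forward as they close: fully open they stand 13 mm farther back than shut.
Start: joints at [1.197, 0.521, -0.036, 1.599, 0.021, 1.021, -0.113], TCP at [0.187, -0.596, 0.25] pointing down, gripper open.
Joint ranges: [-2.91, 2.91], [-0.3, 2.13], [-1.5, 1.42], [0.17, 2.43], [-1.26, 4.41], [0.16, 1.93], [-2.52, 2.52]. Speed limits (rad/s): [1.89, 1.89, 2.39, 2.39, 3.01, 3.01, 3.01].

## Interface

Orientations are given as a rotation vector (axis times angle).
In Python, from bench import monitor, cams, env gives the robot as it stands. The module is installed in compiled form; this text tells all that it offers.
- The arm moves only by the tool send_rows, never from a script. Its argument "plan" is a list of rows, each a list of 6 numbers: the shift along the tool's x, y, z in cm, then the turn, a rotation vector about the tool's x, y, z in rad. A call has 1 to 5 rows; each row is the pose to reach, as a shift and turn from the pose commanded when the call began, along the tool's axes at that moment; what a row does not reach only later rows make up. A row lasts 1/10 s, in which the tool goes at most 50 mm and 8.59 degrees, less where a joint would pass 70% of its speed; a pose out of reach is approached as far as the arm can. A call with a gripper value outside its range is refused whole. "claw" is the opening, from 0 (shut) to 1 (fully open), set as the call begins (left out, the last holds). The fingers move at their own pace and stop on an object; "squeeze" is the grip in N (left out, the last holds). Time passes only in rows, so rows that repeat a pose let the fingers close. It gives the time, the measured TCP pose, the force, the opening and the grip force at its end, in the units of the state.
- monitor.sense(): the state, without advancing time (a new reading comes with each control period).
- cams.get_image(name): name is "side" or "top" or "wrist"; returns a dict with "img" (420x560x3 uint8, blue, green, red), "mtx" (3x3 intrinsics, pixels), "rvec" (rotation vector, rad) and "tvec" (3), from world to camera coordinates, as OpenCV has them; the wrist camera has in their place "mount" (4x4, takes a point from camera to tool coordinates, whose origin is the TCP and whose axes are the flange's). Camera axes: x right, y down, z forward; pixel columns grow to the right and rows downward; lengths in m; the calibration is good to about 2 mm. A picture is of the moment at which its call begins: read the wrist's pose just before it. There is no depth.
- env.sign_off(): hands the job in; it is judged then, once.
The state is a dict: "time_s": time; "qpos": joint angles; "qvel": joint speeds; "effort": joint torques, N m; "tcp_pos": TCP position; "eef_rot": TCP orientation; "ft_force": force on the tool from outside, world axes, zero at the start; "torque": the same for the moment, N m; "finger_gap": opening from 0.0 (shut) to 1.0 (fully open); "grip_force": force on a finger pad.
Only numpy, scipy, OpenCV 4.12 (cv2) and the standard library are available. Lean on these libraries where they do the work, as an engineer would, in place of code of your own. Each camera call takes 0.05 s, during which the arm holds its last target. There are 200 camera calls.

## Working session

There is one attempt and no reset: what is moved stays moved. The work goes in short steps, Python scripts to look and compute and a tool call to move; the robot and the scene stay as the last step left them, time stands still between calls to the robot, and variables do not carry over. Pictures are saved under pics/ and viewed, at most 10 in all, crops included, and the job is handed in when it is done.

Besides the shell and the picture viewer there is one more tool, called after ">>>" in YAML: its name, and indented under it one key for each argument. send_rows: Moves the arm, as the interface text tells. Its arguments: {"type":"object","properties":{"plan":{"type":"array"},"claw":{"type":"number"},"squeeze":{"type":"number"}},"required":["plan"]}

```bash
mkdir -p pics
python3 - <<'E'
from bench import monitor,cams,env
import cv2,pickle
s=monitor.sense();print(s)
for n in("top","side"):
    d=cams.get_image(n);cv2.imwrite(f"pics/{n}0.png",d["img"]);pickle.dump(d,open(n+"0.pkl","wb"));print(n,d["mtx"],d["rvec"],d["tvec"])
E
```

```text
{'time_s': 0.0, 'qpos': array([ 1.19680422,  0.52202041, -0.03631995,  1.6000019 ,  0.02120125,
        1.02111169, -0.11283371]), 'qvel': array([-4.00343080e-04,  3.49825184e-05,  8.29233755e-04,  1.26244062e-03,
        1.40513689e-03, -2.71847594e-04,  6.13828882e-04]), 'effort': array([-2.62608344e-03, -9.27158260e+01,  1.97912559e+00, -3.69948184e+01,
        1.78038608e-02,  8.03728122e-03,  1.08249940e-04]), 'tcp_pos': array([ 0.18682865, -0.59608767,  0.24972401]), 'eef_rot': array([-3.10431857e+00, -4.75115206e-01,  4.10423367e-04]), 'ft_force': array([-0.5526639 , -0.14625604,  0.20893579]), 'torque': array([-0.02000709, -0.03279395,  0.02315837]), 'grip_force': 0.0, 'finger_gap': 0.995925353494371}
top [[534.44698293   0.         273.75388374]
 [  0.         534.44698293 214.80766616]
 [  0.           0.           1.        ]] [ 2.10825826 -2.0974411   0.23020373] [0.00903678 0.55278342 1.47289011]
side [[475.97205348   0.         276.7070825 ]
 [  0.         475.97205348 212.50695463]
 [  0.           0.           1.        ]] [ 0.10200266 -2.63559132  1.62179913] [0.52957477 0.07075335 1.08519981]
```

View pics/top0.png

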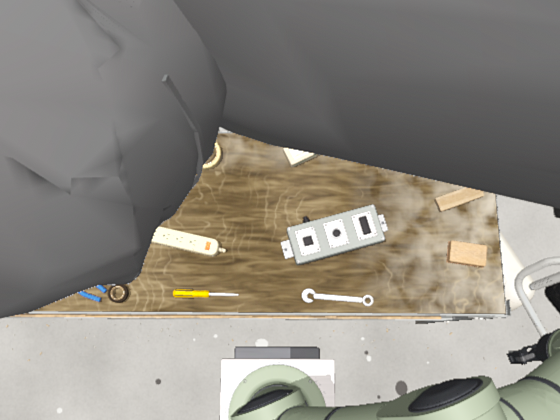

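View pics/side0.png

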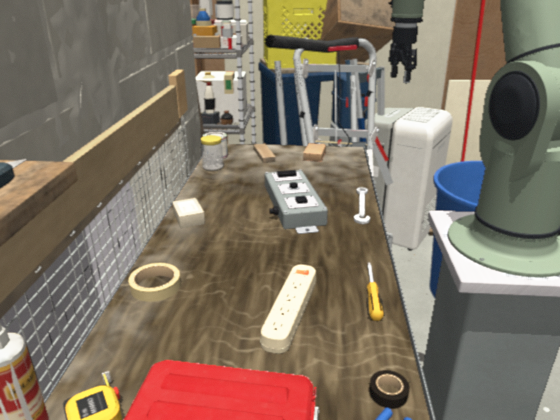

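Top view: the box is at about (335,235), with the square key (308,240), breaker (336,233) and start bar (365,226). The strip's orange rocker is at (208,246). The side view shows all of them clearly too. Next I'll measure precisely.

```bash
cat > h.py <<'E'
import numpy as np,cv2,pickle
def ray(d,px,z):
    R=cv2.Rodrigues(d["rvec"])[0];c=-R.T@np.ravel(d["tvec"])
    v=R.T@np.linalg.inv(d["mtx"])@np.array([px[0],px[1],1.]);return c+v*(z-c[2])/v[2]
def blobs(d,mask,roi,amin=15):
    x0,y0,x1,y1=roi;m=np.zeros_like(mask);m[y0:y1,x0:x1]=mask[y0:y1,x0:x1]
    n,l,s,c=cv2.connectedComponentsWithStats(m.astype(np.uint8));out=[]
    for i in range(1,n):
        if s[i,4]>=amin:
            ys,xs=np.where(l==i);r=cv2.minAreaRect(np.c_[xs,ys].astype(np.float32));out.append((c[i],s[i,4],r))
    return out
E
python3 - <<'E'
from h import *
np.set_printoptions(precision=4,suppress=True)
for n,roib,rois in(("top",(280,200,390,268),(150,220,230,262)),("side",(260,165,330,235),(255,260,320,355))):
    d=pickle.load(open(n+"0.pkl","rb"));im=d["img"];R=cv2.Rodrigues(d["rvec"])[0];print(n,"cam",-R.T@np.ravel(d["tvec"]))
    g=im.max(2).astype(int)
    for c,a,r in blobs(d,g<60,roib):print(" black",c,a,r,ray(d,c,.060))
    hsv=cv2.cvtColor(im,cv2.COLOR_BGR2HSV)
    for c,a,r in blobs(d,(hsv[...,0]<14)&(hsv[...,1]>150)&(hsv[...,2]>150),rois,8):print(" orange",c,a,r,ray(d,c,.037))
    for c,a,r in blobs(d,(hsv[...,2]>195)&(hsv[...,1]<110),rois,150):print(" cream",c,a,[ray(d,p,.034)[:2] for p in cv2.boxPoints(r)])
    a=[roib,rois]
    t=[cv2.resize(im[y0:y1,x0:x1],None,fx=4.4,fy=4.4,interpolation=cv2.INTER_CUBIC) for x0,y0,x1,y1 in a]
    h=max(x.shape[0] for x in t);t=[cv2.copyMakeBorder(x,0,h-x.shape[0],0,0,0) for x in t]
    o=np.hstack(t);f=min(1,800/o.shape[1],600/o.shape[0]);cv2.imwrite(f"pics/{n}c.png",cv2.resize(o,None,fx=f,fy=f))
E
```

```text
top cam [0.2158 0.0059 1.5584]
 cream [184.5157 240.4833] 1049 [array([0.4783, 0.3654]), array([0.5274, 0.3569]), array([0.4844, 0.1702]), array([0.436, 0.18 ])]
side cam [0.4509 0.976  0.5542]
 black [286.1977 173.1744] 86 ((286.5, 173.5), (5.0, 17.0), 90.0) [ 0.5241 -0.2417  0.06  ]
 black [293.5 185. ] 26 ((293.5, 185.0), (4.0, 5.0), 90.0) [ 0.5001 -0.1615  0.06  ]
 black [300.8302 199.3585] 53 ((301.0, 199.5), (5.0, 10.0), 90.0) [ 0.4781 -0.0752  0.06  ]
 black [274.6885 210.3934] 61 ((274.0, 210.0), (8.0, 8.0), 90.0) [ 0.5366 -0.0106  0.06  ]
 orange [304.25   272.3333] 12 ((303.5, 272.0), (2.0, 7.0), 90.0) [0.4613 0.2062 0.037 ]
 cream [287.243 305.332] 2066 [array([0.5324, 0.4009]), array([0.4908, 0.1499]), array([0.4372, 0.1862]), array([0.4894, 0.4219])]
```

View pics/sidec.png

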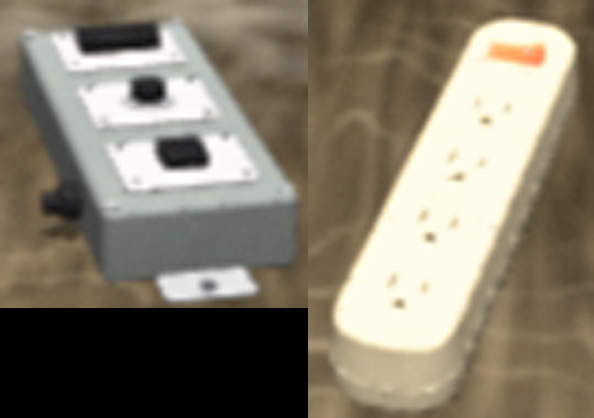

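View pics/topc.png

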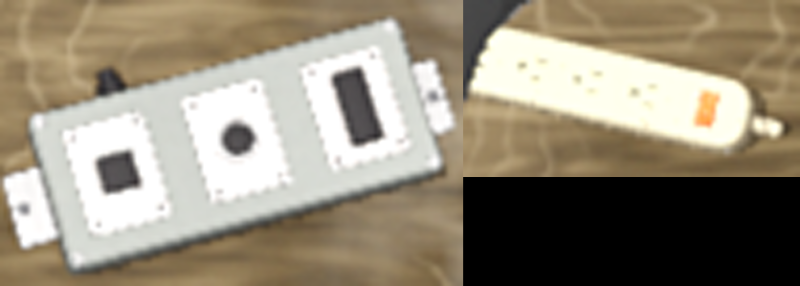

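The zoomed crops show three clear black buttons on white plates, and the orange rocker near the strip's near (-y) end. I'll redo the top masks with a looser threshold.

Run:
```python
from h import *
np.set_printoptions(precision=4,suppress=True)
d=pickle.load(open("top0.pkl","rb"));im=d["img"];g=im.max(2).astype(int)
hsv=cv2.cvtColor(im,cv2.COLOR_BGR2HSV)
P=[]
for c,a,r in blobs(d,g<110,(292,212,380,255),25):
    print("black",c,a,r,ray(d,c,.060)); 
    q=[ray(d,p,.06)[:2] for p in cv2.boxPoints(r)];print("   sides",np.linalg.norm(q[0]-q[1]),np.linalg.norm(q[1]-q[2]),np.rad2deg(np.arctan2(*(q[1]-q[0])[::-1])))
for c,a,r in blobs(d,(hsv[...,0]<20)&(hsv[...,1]>95)&(hsv[...,2]>180),(195,230,220,262),8):
    print("orange",c,a,r,ray(d,c,.037),[ray(d,p,.037)[:2] for p in cv2.boxPoints(r)])
```

```text
black [305.5    219.1667] 36 ((306.0, 219.0), (6.0, 6.0), 90.0) [ 0.5407 -0.0792  0.06  ]
   sides 0.017227919651109275 0.017610147131284802 -89.72310410683465
black [364.4017 224.8034] 117 ((364.3999938964844, 224.70001220703125), (16.76007080078125, 6.640782833099365), 71.56504821777344) [ 0.525  -0.2476  0.06  ]
   sides 0.019305603372415762 0.04835888159029962 -71.07525711697005
black [336.0833 232.5556] 36 ((336.0, 233.0), (6.0, 6.0), 90.0) [ 0.502  -0.1661  0.06  ]
   sides 0.017121540754061255 0.017406202288601028 -89.71873613012846
black [307.5538 240.3846] 65 ((307.6000061035156, 240.30001831054688), (7.905693531036377, 7.905693054199219), 71.56504821777344) [ 0.479  -0.0846  0.06  ]
   sides 0.022629324080936392 0.022682530836849867 -71.08458918030435
black [353.9808 249.8942] 104 ((357.0538024902344, 250.03077697753906), (4.648407459259033, 46.571781158447266), 74.74488067626953) [ 0.4524 -0.2158  0.06  ]
   sides 0.13312685365796148 0.01321055501348364 -74.42679400719764
orange [207.3529 245.6471] 34 ((207.38462829589844, 245.57691955566406), (4.118439197540283, 7.648529052734375), 11.309932708740234) [0.4662 0.2028 0.037 ] [array([0.4567, 0.2104]), array([0.4785, 0.2068]), array([0.4762, 0.1951]), array([0.4544, 0.1987])]
```

```bash
cat >> h.py <<'E'
def go(target,yaw=None):
    from bench import monitor
    from scipy.spatial.transform import Rotation as Ro
    s=monitor.sense();R=Ro.from_rotvec(s["eef_rot"]);M=R.as_matrix()
    print("t",s["time_s"],"p",s["tcp_pos"].round(4),"x-yaw",np.rad2deg(np.arctan2(M[1,0],M[0,0])).round(2),"zaxis",M[:,2].round(3),"F",s["ft_force"].round(2),"gap",round(s["finger_gap"],3),"q",s["qpos"].round(2))
    tr=np.zeros(3)
    if yaw is not None:
        T=Ro.from_euler("z",yaw,degrees=True)*Ro.from_matrix(np.diag([1,-1,-1]));tr=(R.inv()*T).as_rotvec()
    print("shift cm",(M.T@(np.array(target)-s["tcp_pos"])*100).round(2),"turn",tr.round(3))
E
python3 -c "
from h import *
go([.502,-.166,.2],15.8)"
```

```text
t 0.1 p [ 0.1869 -0.5961  0.2498] x-yaw 17.41 zaxis [-0.     0.001 -1.   ] F [-0.16 -0.25  0.4 ] gap 0.995 q [ 1.2   0.52 -0.04  1.6   0.02  1.02 -0.11]
shift cm [ 42.94 -31.61   5.01] turn [-0.001  0.     0.028]
```

>>> send_rows:
  plan:
    - [42.9, -31.6, 5, 0, 0, 0.028]
    - [42.9, -31.6, 5, 0, 0, 0.028]
    - [42.9, -31.6, 5, 0, 0, 0.028]
    - [42.9, -31.6, 5, 0, 0, 0.028]
    - [42.9, -31.6, 5, 0, 0, 0.028]
  claw: 0
  squeeze: 40

```text
time_s: 0.6
tcp_pos: [0.3347, -0.3938, 0.2267]
eef_rot: [-3.112, -0.431, 0.0]
ft_force: [1.4, -0.1, -0.3]
finger_gap: 0.144
grip_force: 0.0
```

```bash
python3 -c "
from h import *
go([.502,-.166,.2],15.8)"
```

```text
t 0.6 p [ 0.3347 -0.3938  0.2267] x-yaw 15.79 zaxis [-0.  0. -1.] F [ 1.36 -0.14 -0.27] gap 0.144 q [ 0.82  0.38 -0.09  1.9   0.04  0.86 -0.59]
shift cm [ 22.29 -17.37   2.67] turn [-0.  0. -0.]
```

>>> send_rows:
  plan:
    - [22.3, -17.4, 2.7, 0, 0, 0]
    - [22.3, -17.4, 2.7, 0, 0, 0]
    - [22.3, -17.4, 2.7, 0, 0, 0]
    - [22.3, -17.4, 2.7, 0, 0, 0]
    - [22.3, -17.4, 2.7, 0, 0, 0]

```text
time_s: 1.1
tcp_pos: [0.4819, -0.193, 0.203]
eef_rot: [-3.112, -0.432, 0.0]
ft_force: [0.8, -0.5, 0.3]
finger_gap: 0.003
grip_force: 0.0
```

Run:
```python
from h import *
go([.502,-.166,.14],15.8)
from bench import monitor,cams
s=monitor.sense();d=cams.get_image("wrist");d["pos"]=s["tcp_pos"];d["rot"]=s["eef_rot"];pickle.dump(d,open("w1.pkl","wb"));cv2.imwrite("pics/w1.png",d["img"]);print(d["mount"].round(3),d["mtx"])
go([.502,-.166,.14],15.8)
```

```text
t 1.1 p [ 0.4819 -0.193   0.203 ] x-yaw 15.79 zaxis [-0. -0. -1.] F [ 0.83 -0.51  0.3 ] gap 0.003 q [ 0.38  0.42 -0.15  1.92  0.09  0.81 -1.11]
shift cm [ 2.67 -2.05  6.3 ] turn [-0.  0. -0.]
[[ 0.    -0.961 -0.277  0.071]
 [ 1.    -0.001  0.002 -0.001]
 [-0.002 -0.277  0.961 -0.123]
 [ 0.     0.     0.     1.   ]] [[306.15536208   0.         282.05495764]
 [  0.         306.15536208 210.8161564 ]
 [  0.           0.           1.        ]]
t 1.15 p [ 0.4865 -0.1852  0.2024] x-yaw 16.26 zaxis [ 0.002  0.004 -1.   ] F [ 4.45 12.85 -1.28] gap -0.001 q [ 0.38  0.42 -0.16  1.92  0.09  0.81 -1.12]
shift cm [ 2.01 -1.39  6.25] turn [-0.003 -0.003  0.008]
```

View pics/w1.png

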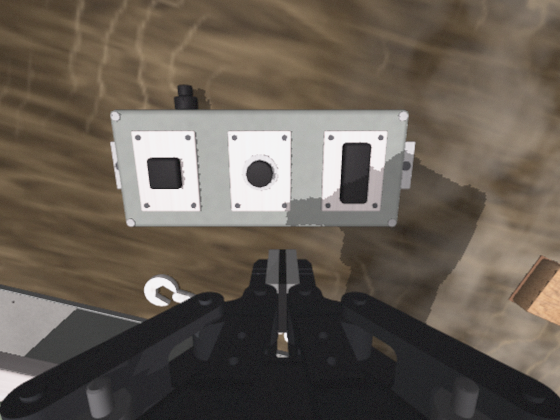

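The wrist view shows the box squarely aligned, with the square key at (164,173), breaker (259,174) and start bar (356,173), and the closed fingers at the bottom. The arm was still settling, so I'll let it stop before refining.

>>> send_rows:
  plan:
    - [0, 0, 0, 0, 0, 0]
    - [0, 0, 0, 0, 0, 0]
    - [0, 0, 0, 0, 0, 0]

```text
time_s: 1.45
tcp_pos: [0.4805, -0.1959, 0.2032]
eef_rot: [3.112, 0.429, -0.001]
ft_force: [0.2, -1.0, -0.2]
finger_gap: -0.001
grip_force: 0.0
```

```bash
cat >> h.py <<'E'
def wrist(name):
    from bench import monitor,cams
    from scipy.spatial.transform import Rotation as Ro
    s=monitor.sense();d=cams.get_image("wrist");T=np.eye(4);T[:3,:3]=Ro.from_rotvec(s["eef_rot"]).as_matrix();T[:3,3]=s["tcp_pos"]
    C=np.linalg.inv(T@d["mount"]);d["rvec"]=cv2.Rodrigues(C[:3,:3])[0];d["tvec"]=C[:3,3];cv2.imwrite(f"pics/{name}.png",d["img"]);pickle.dump(d,open(name+".pkl","wb"));return d
E
python3 - <<'E'
from h import *
np.set_printoptions(precision=4,suppress=True)
d=wrist("w2");g=d["img"].max(2)
for c,a,r in blobs(d,g<50,(100,80,460,235),250):print(c,a,r,ray(d,c,.060))
go([.502,-.166,.14],15.8)
E
```

```text
[183.7104  95.8445] 328 ((183.0, 94.5), (23.0, 22.0), 90.0) [ 0.5475 -0.0936  0.06  ]
[350.9166 180.8762] 719 ((351.8341064453125, 170.4889373779297), (27.272790908813477, 60.46577072143555), 3.814074993133545) [ 0.5179 -0.2483  0.06  ]
t 1.5 p [ 0.4805 -0.196   0.2032] x-yaw 15.69 zaxis [-0. -0. -1.] F [-0.89 -0.35  0.27] gap -0.001 q [ 0.39  0.42 -0.15  1.92  0.09  0.81 -1.11]
shift cm [ 2.88 -2.31  6.32] turn [ 0.     0.    -0.002]
```

Run:
```python
from h import *
np.set_printoptions(precision=4,suppress=True)
d=pickle.load(open("w2.pkl","rb"));g=d["img"].max(2)
for th in (60,75):
  for c,a,r in blobs(d,g<th,(140,135,380,215),250):print(th,c,a,r[1],ray(d,r[0],.060))
```

```text
60 [352.6491 172.5914] 1351 (27.321691513061523, 60.444557189941406) [ 0.5269 -0.2461  0.06  ]
60 [160.8756 171.2265] 852 (29.0, 34.0) [ 0.4818 -0.0858  0.06  ]
75 [351.9713 170.1556] 1639 (27.81525230407715, 60.82402038574219) [ 0.5272 -0.2462  0.06  ]
75 [161.4647 170.4917] 962 (30.0, 34.0) [ 0.4814 -0.0859  0.06  ]
75 [256.397  170.8355] 529 (24.748737335205078, 25.45584487915039) [ 0.5042 -0.1662  0.06  ]
```

>>> send_rows:
  plan:
    - [3.0, -2.3, 6.3, 0, 0, 0]
    - [3.0, -2.3, 10.3, 0, 0, 0]
    - [3.0, -2.3, 10.3, 0, 0, 0]
    - [3.0, -2.3, 10.3, 0, 0, 0]
    - [3.0, -2.3, 10.3, 0, 0, 0]

```text
time_s: 2.0
tcp_pos: [0.504, -0.1658, 0.1018]
eef_rot: [3.111, 0.429, 0.002]
ft_force: [-0.1, -0.9, -0.5]
finger_gap: 0.003
grip_force: 0.0
```

```bash
python3 -c "
from h import *
go([.503,-.166,.072])"
```

```text
t 2.0 p [ 0.504  -0.1658  0.1018] x-yaw 15.72 zaxis [ 0.001 -0.001 -1.   ] F [-0.12 -0.95 -0.51] gap 0.003 q [ 0.31  0.59 -0.14  1.96  0.13  0.6  -1.21]
shift cm [-0.1  -0.01  2.98] turn [0. 0. 0.]
```

>>> send_rows:
  plan:
    - [0, 0, 1.5, 0, 0, 0]
    - [0, 0, 2.0, 0, 0, 0]
    - [0, 0, 2.5, 0, 0, 0]
    - [0, 0, 2.9, 0, 0, 0]
    - [0, 0, 2.9, 0, 0, 0]

```text
time_s: 2.5
tcp_pos: [0.5041, -0.1653, 0.0719]
eef_rot: [3.111, 0.431, 0.001]
ft_force: [-1.4, -3.9, 5.6]
finger_gap: 0.004
grip_force: 3.5
```

>>> send_rows:
  plan:
    - [0, 0, 0.2, 0, 0, 0]
    - [0, 0, 0.2, 0, 0, 0]
    - [0, 0, 0.2, 0, 0, 0]

```text
time_s: 2.8
tcp_pos: [0.5043, -0.1654, 0.0712]
eef_rot: [3.11, 0.43, 0.002]
ft_force: [-9.7, -1.3, 38.6]
finger_gap: 0.001
grip_force: 19.2
```

The button has bottomed out, with force rising to 38 N. Lifting now.

>>> send_rows:
  plan:
    - [0, 0, -5, 0, 0, 0]
    - [0, 0, -9, 0, 0, 0]
    - [0, 0, -9, 0, 0, 0]
    - [0, 0, -9, 0, 0, 0]

```text
time_s: 3.2
tcp_pos: [0.5042, -0.1647, 0.1603]
eef_rot: [3.111, 0.432, 0.003]
ft_force: [0.3, -0.0, -0.1]
finger_gap: 0.002
grip_force: 0.0
```

```bash
python3 -c "
from h import *
go([.452,.206,.16],-13)"
```

```text
t 3.2 p [ 0.5042 -0.1647  0.1603] x-yaw 15.79 zaxis [ 0.002 -0.001 -1.   ] F [ 0.3  -0.   -0.13] gap 0.002 q [ 0.32  0.5  -0.15  1.93  0.11  0.72 -1.19]
shift cm [  5.07 -37.09   0.  ] turn [ 0.001 -0.002  0.503]
```

>>> send_rows:
  plan:
    - [1.2, -38.9, -4, 0, 0, 0.5]
    - [1.2, -38.9, -4, 0, 0, 0.5]
    - [1.2, -38.9, -4, 0, 0, 0.5]
    - [1.2, -38.9, -4, 0, 0, 0.5]
    - [1.2, -38.9, -4, 0, 0, 0.5]

```text
time_s: 3.7
tcp_pos: [0.4444, 0.0705, 0.1834]
eef_rot: [3.121, -0.356, -0.002]
ft_force: [0.9, 0.2, 0.4]
finger_gap: 0.002
grip_force: 0.0
```

```bash
python3 -c "
from h import *
go([.41,.215,.20],-13)"
```

```text
t 3.7 p [0.4444 0.0705 0.1834] x-yaw -13.03 zaxis [-0.001 -0.    -1.   ] F [0.86 0.15 0.44] gap 0.002 q [-0.23  0.35 -0.07  2.11  0.04  0.69 -2.12]
shift cm [ -6.61 -13.3   -1.67] turn [ 0.001  0.001 -0.001]
```

>>> send_rows:
  plan:
    - [-5, -12.5, 0, 0, 0, 0]
    - [-5, -12.5, 0, 0, 0, 0]
    - [-5, -12.5, 0, 0, 0, 0]
    - [-5, -12.5, 0, 0, 0, 0]
    - [-5, -12.5, 0, 0, 0, 0]

```text
time_s: 4.2
tcp_pos: [0.4241, 0.2021, 0.1831]
eef_rot: [3.121, -0.349, -0.002]
ft_force: [0.1, -0.5, -0.1]
finger_gap: -0.002
grip_force: 0.0
```

Run:
```python
from h import *
np.set_printoptions(precision=4,suppress=True)
d=wrist("w3");hsv=cv2.cvtColor(d["img"],cv2.COLOR_BGR2HSV)
for c,a,r in blobs(d,(hsv[...,0]<14)&(hsv[...,1]>130)&(hsv[...,2]>150),(0,0,560,300),60):print(c,a,r,ray(d,r[0],.037),[ray(d,p,.037)[:2] for p in cv2.boxPoints(r)])
go([.452,.206,.10],-13)
```

```text
[269.5071 156.1671] 353 ((269.5, 156.5), (27.0, 13.0), 90.0) [0.4681 0.2037 0.037 ] [array([0.4805, 0.2065]), array([0.478 , 0.1956]), array([0.4554, 0.2008]), array([0.4579, 0.212 ])]
t 4.25 p [0.4244 0.2012 0.1832] x-yaw -12.85 zaxis [-0.001 -0.001 -1.   ] F [ 0.69  0.2  -0.  ] gap 0.002 q [-0.49  0.38 -0.1   2.06  0.06  0.71 -2.42]
shift cm [ 2.59 -1.1   8.32] turn [0.001 0.001 0.003]
```

View pics/w3.png

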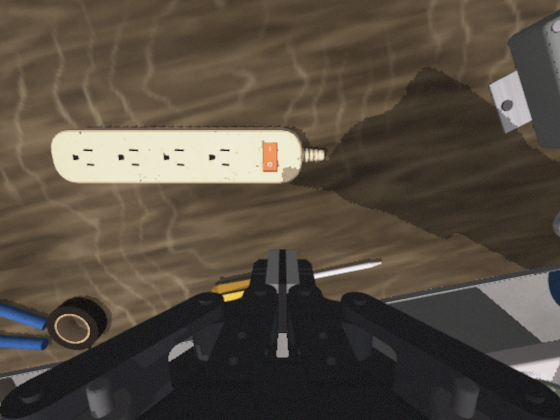

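The strip lies horizontally in the wrist view, with the rocker at (269,156), about (0.4675, 0.2035). The screwdriver is clear of the press spot.

>>> send_rows:
  plan:
    - [2.7, -1.2, 4, 0, 0, 0]
    - [2.7, -1.2, 8, 0, 0, 0]
    - [2.7, -1.2, 11, 0, 0, 0]
    - [2.7, -1.2, 11, 0, 0, 0]
    - [2.7, -1.2, 11, 0, 0, 0]

```text
time_s: 4.75
tcp_pos: [0.4538, 0.2065, 0.0743]
eef_rot: [3.121, -0.353, -0.001]
ft_force: [-0.8, -0.5, 0.6]
finger_gap: 0.001
grip_force: 0.0
```

```bash
python3 -c "
from h import *
go([.453,.207,.054],-13)"
```

```text
t 4.75 p [0.4538 0.2065 0.0743] x-yaw -12.92 zaxis [-0.001 -0.001 -1.   ] F [-0.81 -0.47  0.6 ] gap 0.001 q [-0.49  0.6  -0.07  2.05  0.09  0.49 -2.43]
shift cm [-0.09 -0.03  2.03] turn [0.001 0.001 0.001]
```

>>> send_rows:
  plan:
    - [-0.1, 0, 1.0, 0, 0, 0]
    - [-0.1, 0, 1.4, 0, 0, 0]
    - [-0.1, 0, 1.8, 0, 0, 0]
    - [-0.1, 0, 2.1, 0, 0, 0]
    - [-0.1, 0, 2.1, 0, 0, 0]

```text
time_s: 5.25
tcp_pos: [0.4526, 0.208, 0.0539]
eef_rot: [-3.122, 0.351, -0.0]
ft_force: [-9.0, -1.5, 29.4]
finger_gap: -0.0
grip_force: 15.3
```

Bottomed at 29 N with the tip at 35 mm. I'll lift, move back and check the rocker.

>>> send_rows:
  plan:
    - [0, 0, -4, 0, 0, 0]
    - [0, 0, -8, 0, 0, 0]
    - [-2.5, 0.5, -11, 0, 0, 0]
    - [-2.5, 0.5, -11, 0, 0, 0]
    - [-2.5, 0.5, -11, 0, 0, 0]

```text
time_s: 5.75
tcp_pos: [0.4275, 0.2087, 0.1635]
eef_rot: [-3.121, 0.351, -0.003]
ft_force: [-0.6, -0.5, 0.1]
finger_gap: -0.002
grip_force: 0.0
```

Run:
```python
from h import *
d=wrist("w4");a=pickle.load(open("w3.pkl","rb"))["img"];b=d["img"]
cv2.imwrite("pics/cmp.png",cv2.resize(np.hstack([a[120:195,230:320],b[120:195,230:320]]),None,fx=4.4,fy=4.4,interpolation=cv2.INTER_CUBIC))
go([.526,-.247,.16],15.8)
```

```text
t 5.8 p [0.4275 0.2084 0.1628] x-yaw -12.84 zaxis [ 0.001  0.    -1.   ] F [-1.   -1.26 -0.18] gap -0.001 q [-0.51  0.42 -0.09  2.06  0.06  0.66 -2.43]
shift cm [19.72 42.22  0.28] turn [-0.    -0.001 -0.5  ]
```

View pics/cmp.png

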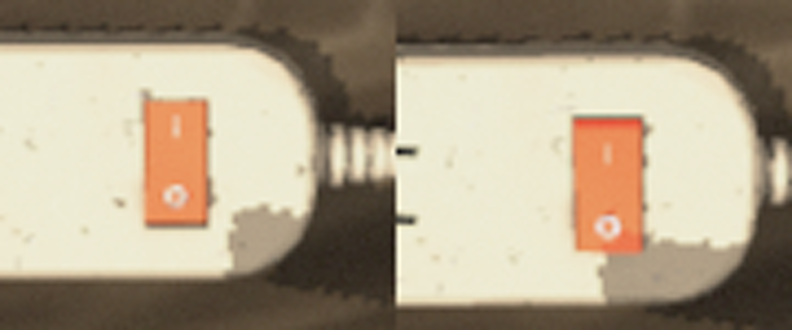

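The crop shows the rocker flipped: the "O" half is now down and the end face of the far "I" half stands up. Next is the start bar.

>>> send_rows:
  plan:
    - [19.7, 42.2, 0, 0, 0, -0.5]
    - [19.7, 42.2, 0, 0, 0, -0.5]
    - [19.7, 42.2, 0, 0, 0, -0.5]
    - [19.7, 42.2, 0, 0, 0, -0.5]
    - [19.7, 42.2, 0, 0, 0, -0.5]

```text
time_s: 6.3
tcp_pos: [0.4772, -0.023, 0.1617]
eef_rot: [-3.11, -0.438, 0.002]
ft_force: [1.5, 0.9, 0.1]
finger_gap: 0.002
grip_force: 0.0
```

```bash
python3 -c "
from h import *
go([.526,-.247,.16],15.8)"
```

```text
t 6.3 p [ 0.4772 -0.023   0.1617] x-yaw 16.02 zaxis [-0.002  0.    -1.   ] F [1.5  0.94 0.14] gap 0.002 q [ 0.07  0.43 -0.18  2.05  0.12  0.67 -1.48]
shift cm [-1.49 22.88  0.15] turn [-0.001  0.001  0.004]
```

>>> send_rows:
  plan:
    - [-1.5, 22.9, 0, 0, 0, 0]
    - [-1.5, 22.9, 0, 0, 0, 0]
    - [-1.5, 22.9, 0, 0, 0, 0]
    - [-1.5, 22.9, 0, 0, 0, 0]
    - [-1.5, 22.9, 0, 0, 0, 0]

```text
time_s: 6.8
tcp_pos: [0.5246, -0.2498, 0.1612]
eef_rot: [3.112, 0.426, -0.003]
ft_force: [-1.1, 0.7, 0.3]
finger_gap: 0.002
grip_force: 0.0
```

>>> send_rows:
  plan:
    - [0, 0, 0, 0, 0, 0]
    - [0, 0, 0, 0, 0, 0]

```text
time_s: 7.0
tcp_pos: [0.5246, -0.2457, 0.1613]
eef_rot: [-3.111, -0.429, 0.003]
ft_force: [-0.9, 0.6, -0.3]
finger_gap: -0.004
grip_force: 0.0
```

```bash
python3 -c "
from h import *
go([.526,-.247,.100],15.8)"
```

```text
t 7.0 p [ 0.5246 -0.2457  0.1613] x-yaw 15.72 zaxis [-0.002  0.001 -1.   ] F [-0.91  0.6  -0.32] gap -0.004 q [ 0.44  0.56 -0.15  1.8   0.11  0.79 -1.06]
shift cm [0.11 0.18 6.13] turn [-0.002  0.002 -0.001]
```

>>> send_rows:
  plan:
    - [0.1, 0.1, 4, 0, 0, 0]
    - [0.1, 0.1, 7.5, 0, 0, 0]
    - [0.1, 0.1, 8.2, 0, 0, 0]
    - [0.1, 0.1, 8.8, 0, 0, 0]
    - [0.1, 0.1, 8.8, 0, 0, 0]

```text
time_s: 7.5
tcp_pos: [0.5265, -0.2452, 0.0754]
eef_rot: [-3.111, -0.433, 0.0]
ft_force: [-2.5, 1.7, 4.2]
finger_gap: -0.003
grip_force: 1.8
```

>>> send_rows:
  plan:
    - [0, 0, 0.1, 0, 0, 0]
    - [0, 0, 0.1, 0, 0, 0]
    - [0, 0, 0.1, 0, 0, 0]

```text
time_s: 7.8
tcp_pos: [0.527, -0.2459, 0.0748]
eef_rot: [3.111, 0.432, 0.003]
ft_force: [0.3, 3.7, 4.5]
finger_gap: -0.001
grip_force: 2.0
```

>>> send_rows:
  plan:
    - [0, 0, 0.1, 0, 0, 0]
    - [0, 0, 0.2, 0, 0, 0]
    - [0, 0, 0.2, 0, 0, 0]
    - [0, 0, 0.2, 0, 0, 0]
    - [0, 0, 0.2, 0, 0, 0]

```text
time_s: 8.3
tcp_pos: [0.527, -0.2459, 0.0728]
eef_rot: [3.111, 0.432, 0.002]
ft_force: [-1.3, 4.4, 18.3]
finger_gap: -0.0
grip_force: 9.3
```

```bash
python3 -c "
from bench import env
print(env.sign_off())"
```

```text
the job is handed in; nothing more can be done
None
```

I handed the job in after 8.3 s of robot time: I pushed the breaker in, flipped the rocker on, and left the fingertips holding the start bar fully down at about 18 N; the sign-off returned no verdict.

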